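Push the parts box down the guide-rail lane

ROBOT

A 6-joint arm with a two-finger parallel gripper is mounted at the origin on a cart in front of the work surface, level with it; the furniture and walls round the work are solid. World frame = base frame: x ahead of the robot, y to its left, z up, the work surface at z = 0. Lengths are in m, angles in rad, forces in N, time in s.
With the tool pointing down it reaches from about 0.375 to 0.9 m from the base axis. Payload 3.1 kg.
Tool frame: the origin (TCP) lies on the front face of the gripper's body, between the roots of the fingers; the fingertips stand 73 mm ahead of it and the grasp point (between the pads) lies 54 mm ahead of it (manip.tips_ahead is the distance from the TCP to the fingertips, in m); z points along the fingers, y is the line along which they close (so a half turn about z gives the same grasp; the last joint's range is limited). The gripper opens to 85 mm and grips with 20 to 120 N. Pads are 22 mm wide; open, the fingers measure 114 mm over their backs; the gripper's body (76 mm by 85 mm) begins 54 mm behind the grasp point. The pads swing forward as they close: fully open they stand 13 mm farther back than shut.
Start: joints at [-1.315, 0.527, 1.433, -0, 1.181, -0.178], TCP at [0.263, -0.567, 0.304] pointing down, gripper open.
Joint ranges: [-3.08, 3.08], [-0.75, 2.2], [0.22, 2.44], [-1.43, 4.57], [0, 2.65], [-2.85, 2.85]. Speed limits (rad/s): [2.79, 2.79, 3.14, 3.14, 3.14, 3.14].

INTERFACE

Orientations are given as a unit quaternion [x, y, z, w].
In Python, from station import sense, eyes, workorder, manip gives the robot as it stands.
- The arm moves only by the shell command python3 -m inch 'ROWS' [OPENING] [FORCE]. ROWS is JSON, a list of rows, each an object of numbers: "dx", "dy", "dz": the shift along the tool's x, y, z in cm; "wx", "wy", "wz": the turn, a rotation vector about the tool's x, y, z in degrees. In form: [{"dx": .., "dy": .., "dz": .., "wx": .., "wy": .., "wz": ..}, ...]. A call has 1 to 10 rows; each row shifts and turns the commanded pose from where the row before left it, along the tool's axes as they then stand; what a row does not reach is not made up. A row lasts 1/8 s, in which the tool goes at most 62.5 mm and 10.7 degrees, less where a joint would pass 70% of its speed; a pose out of reach is approached as far as the arm can. A call with a gripper value outside its range is refused whole. OPENING is the opening, from 0 (shut) to 1 (fully open), set as the call begins (- or left out, the last holds). The fingers move at their own pace and stop on an object; FORCE is the grip in N (left out, the last holds). Time passes only in rows, so rows that do not move let the fingers close. It gives the time, the measured TCP pose, the force, the opening and the grip force at its end, in the units of the state.
- sense(): the state, without advancing time (a new reading comes with each control period).
- eyes.snapshot(name): name is "scene" or "top" or "wrist"; returns the picture (384x512x3 uint8, red, green, blue); there is no depth.
- eyes.camera_params(name): a dict with "fx", "fy", "cx", "cy" (pixels), "rvec" (rotation vector, rad) and "tvec" (3), from world to camera coordinates, as OpenCV has them. Camera axes: x right, y down, z forward; pixel columns grow to the right and rows downward; lengths in m; the calibration is good to about 2 mm. The wrist camera is an equidistant fisheye: a pixel r from the principal point sees the ray r / f radians off the axis. A picture is of the moment at which its call begins: read the wrist's pose just before it. camera_params takes no time and is no camera call; for the wrist camera it gives the pose at the moment of the call.
- workorder.sign_off(): hands the job in; it is judged then, once.
The state is a dict: "t": time; "q": joint angles; "qd": joint speeds; "tau": joint torques, N m; "tcp_pos": TCP position; "tool_rot": TCP orientation; "force": force on the tool from outside, world axes, zero at the start; "ft_torque": the same for the moment, N m; "finger_gap": opening from 0.0 (shut) to 1.0 (fully open); "gripper_force": force on a finger pad.
Only numpy, scipy, OpenCV 4.12 (cv2) and the standard library are available. Lean on these libraries where they do the work, as an engineer would, in place of code of your own. Each camera call takes 0.05 s, during which the arm holds its last target. There are 200 camera calls.

TASK

Square up the compartment box that stands askew on the wide front part of the grey lane plate, then push it down the narrow lane until it is fully home against the stop at the far end, using only the fingertips or the outside of the fingers. Neither the box nor the robot may touch either guide rail, and the box stays flat on the plate all the way: do not pick it up. Leave the two jars and the solder reel beside the lane alone.

Things in the scene. Friction and masses are not known exactly. Their poses are not given: they have to be found in the camera images.
- lane: Fixed grey painted plate lying on the worktop. Own +x runs along the lane from mouth to stop, +y to the left of that. Origin: on the lane's centre line at the mouth, where the rails begin, at the underside; the top is at local z = 10 mm. Wide front part without rails: x = -235 to 0 mm, 230 mm wide; behind it 330 mm wide. Rails: x = 0 to 215 mm. Stop's face: x = 215 mm.
- rail_left: Fixed straight steel bar 215 x 10 x 14 mm along lane x, on the lane's +y side; origin at the middle of its underside (lane x 107.5, y +60, z 10 mm). The rails' inner faces are 110 mm apart (lane y = +55, -55 mm). Their tops are 14 mm above the plate, under half the box's height, so fingers can push the box above them.
- rail_right: The like rail on the lane's -y side (lane y = -60 mm).
- end_stop: Fixed steel cross bar at the end of the lane, 12 x 130 x 24 mm (height above the plate); origin at the middle of its near face, at the plate's top (lane x = 215 mm).
- lane_home (a point): Where the box's middle (point box_mid) is when the box is fully home: on the lane's centre line, lane x = 153 mm, 16 mm above the plate; axes as the lane's.
- parts_box: Loose plastic compartment box under a fixed clear lid, 0.18 to 0.35 kg, 34 mm tall, askew by up to 0.2 rad ahead of the mouth. Origin near the centre of its underside. Own y: its long direction, 124 mm, pointing along lane +x; own x points to lane -y, walls from -44 to +46 mm. A lid lip 24 mm wide sticks out 5 mm at mid-side at own x = -49, above the rails. 1 to 3 N slide it.
- box_mid (a point): Middle of the box between its walls, 16 mm above its underside; axes as the box's. The end walls are 62 mm from it along own y, the long walls 45 mm along own x, so 10 mm of air is left on each side between the rails when centred.
- red_jar: Bystander: screw-cap jar, 54 mm across, 39 mm tall, on the plate outside the +y rail; origin at the centre of its underside.
- reel: Bystander: small solder reel standing on its flange, 48 mm across, 28 mm tall, on the plate outside the -y rail; origin at the centre of its underside.
- small_jar: Bystander: screw-cap jar, 38 mm across, 37 mm tall, on the plate outside the -y rail near the stop; origin at the centre of its underside.

How it is judged:
At the end, for the whole second after the job is handed in: The box stands flat and at rest in the lane, its middle within 4 mm of the home point along the lane (against the stop) and within 12 mm across it, straight to 0.1 rad; jars and reel within 12 mm of where they stood (x of box_mid in the frame of lane_home between -0.004 and 0.004 m and y of box_mid in the frame of lane_home between -0.012 and 0.012 m and z of box_mid in the frame of lane_home below 0.003 m and angle between the y axis of parts_box and the x axis of lane, either way round below 0.1 rad and angle between parts_box's own z axis and vertical below 0.05 rad and linear speed of parts_box below 0.01 m/s and distance of each of red_jar, reel, small_jar from where it was at the start of the episode below 0.012 m); the robot touches nothing.
It fails at once if the box touches a guide rail (over 0.2 N) (contact force between parts_box and rail_left above 0.2 N or contact force between parts_box and rail_right above 0.2 N).
It fails at once if the robot touches a guide rail (over 0.2 N) (contact force between any of the fingers, the arm and rail_left above 0.2 N or contact force between any of the fingers, the arm and rail_right above 0.2 N).
It fails at once if the box is lifted or carried (its middle over 8 mm higher above the plate than when standing, or tipped over 0.15 rad) (z of box_mid in the frame of lane_home above 0.008 m or angle between parts_box's own z axis and vertical above 0.15 rad).
It fails at once if a jar or the reel is moved over 12 mm (distance of any of red_jar, reel, small_jar from where it was at the start of the episode above 0.012 m).
It also fails if it takes over 72 s, if anything falls off the work surface, if the arm or the gripper's body presses on something with over 40 N, if the wrist force passes 120 N, or if a joint passes its speed limit or range.

## Working session

There is one attempt and no reset: what is moved stays moved. The work goes in short steps, Python scripts to look and compute and a shell command to move; the robot and the scene stay as the last step left them, time stands still between calls to the robot, and variables do not carry over. Pictures are saved under pics/ and viewed, at most 10 in all, crops included, and the job is handed in when it is done.

```bash
mkdir -p pics; ls; python3 - <<'E'
from station import sense, eyes, manip
import cv2
for n in ("top","scene"):
    im=eyes.snapshot(n); cv2.imwrite(f"pics/{n}0.png",cv2.resize(im[:,:,::-1],(800,600),interpolation=cv2.INTER_CUBIC))
    print(n,eyes.camera_params(n))
s=sense();print(s['t'],s['tcp_pos'],s['tool_rot'],manip.tips_ahead)
E
```

```text
pics
top {'fx': 408.4583583501086, 'fy': 408.4583583501086, 'cx': 258.5597211177575, 'cy': 191.07856782907947, 'rvec': array([ 2.13131717, -2.12550052,  0.16523567]), 'tvec': array([-0.02140615,  0.55927224,  0.79357837])}
scene {'fx': 361.6955183154547, 'fy': 361.6955183154547, 'cx': 254.72031159888485, 'cy': 192.19320217192382, 'rvec': array([ 0.90437922, -2.25002721,  1.32091883]), 'tvec': array([0.39613001, 0.25486594, 0.51193947])}
0.1 [ 0.26315073 -0.56633987  0.30304101] [ 9.76459050e-01  2.15700713e-01 -4.57743775e-05 -9.61483927e-04] 0.0726
```

View pics/top0.png

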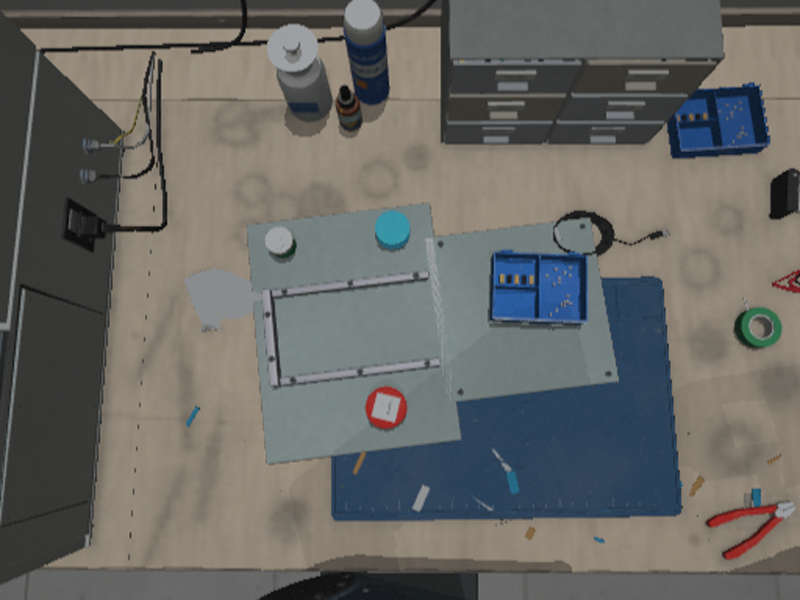

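View pics/scene0.png

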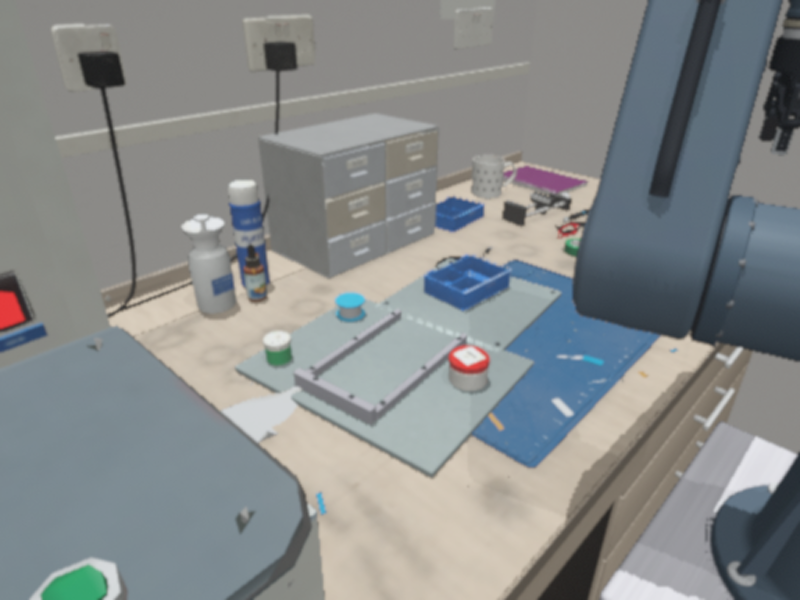

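The top view shows the lane running to the left, with the stop at about (270,337) and the box at about (540,288). The box is slightly skewed and shifted towards the −y rail. The reel (393,229) and small jar (280,242) are above, and the red jar (386,408) is below.

```bash
python3 - <<'E'
import cv2
im=cv2.imread("pics/top0.png")
from station import eyes
a=eyes.snapshot("top")[:,:,::-1]; cv2.imwrite("pics/top_raw.png",a)
cv2.imwrite("pics/c1.png",cv2.resize(a[125:310,155:405],(800,592),interpolation=cv2.INTER_CUBIC))
cv2.imwrite("pics/c2.png",cv2.resize(a[150:220,305:385],(800,600)[:2] if 0 else (680,595),interpolation=cv2.INTER_CUBIC))
E
```

```text
(no output)
```

View pics/c1.png

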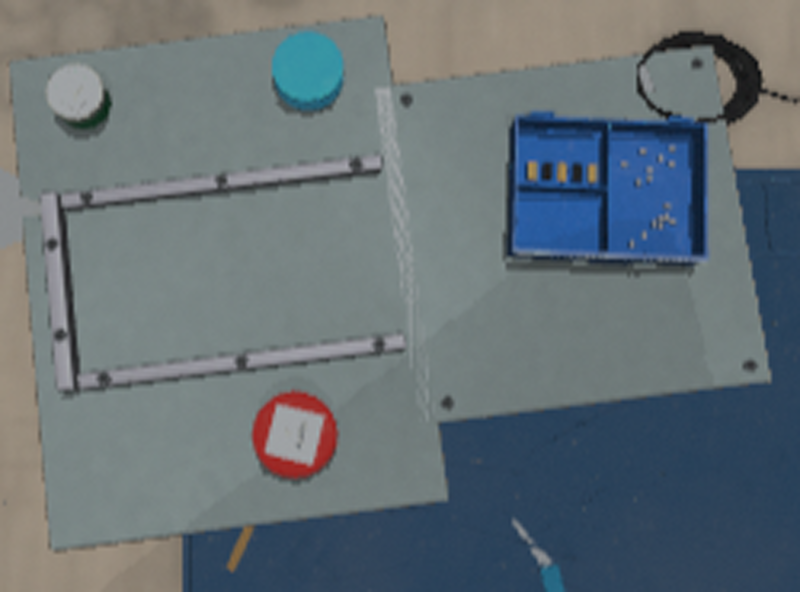

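View pics/c2.png

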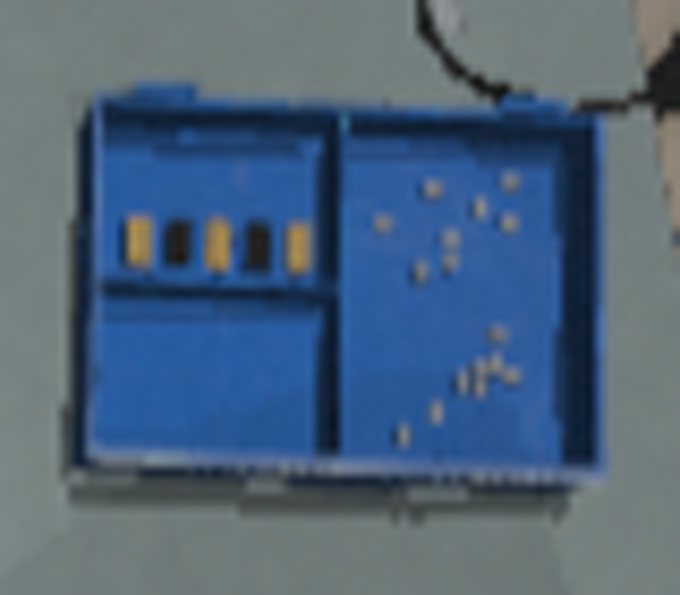

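The crops show these features:
- **Plate corners (c1):** (713,45), (771,382), (448,500) and (383,15).
- **Rail mouth ends (c1):** (403,342) and (381,163).
- **Stop (c1):** top face from about (42,195) to (68,390).
- **Box rim corners (c2):** (97,98), (600,115), (603,478) and (90,462).

```bash
cat > h.py <<'E'
import numpy as np, cv2
from station import sense, eyes
from scipy.optimize import least_squares
def unproj(n,uv,z,P=None):
    P=P or eyes.camera_params(n); R=cv2.Rodrigues(P['rvec'])[0]; t=np.array(P['tvec'])
    uv=np.atleast_2d(uv); d=np.c_[(uv[:,0]-P['cx'])/P['fx'],(uv[:,1]-P['cy'])/P['fy'],np.ones(len(uv))]@R
    c=-R.T@t; return (c+d*((np.broadcast_to(z,len(uv))-c[2])/d[:,2])[:,None])[:,:2]
def crop(uv,o,s): return (np.array(uv)+.5)/s-.5+np.array(o)
def fit(L,W,th0):
    L=np.array(L);W=np.array(W)
    def f(p):
        c,s=np.cos(p[2]),np.sin(p[2]); return (L@np.array([[c,s],[-s,c]])+p[:2]-W).ravel()
    r=least_squares(f,[*W.mean(0),th0]); return r.x,r.fun.reshape(-1,2)*1e3
def tolocal(pose,W):
    c,s=np.cos(pose[2]),np.sin(pose[2]); return (np.array(W)-pose[:2])@np.array([[c,-s],[s,c]])
def toworld(pose,L):
    c,s=np.cos(pose[2]),np.sin(pose[2]); return np.array(L)@np.array([[c,s],[-s,c]])+pose[:2]
E
python3 - <<'E'
from h import *
np.set_printoptions(precision=4,suppress=True)
o=(155,125)
pl=unproj('top',crop([(713,45),(771,382),(448,500),(383,15),(48,550),(10,60)],o,3.2),.010)
rl=unproj('top',crop([(403,335),(404,349),(381,155),(382,171),(76,390),(52,195)],o,3.2),.024)
lane,res=fit([(-.235,-.115),(-.235,.115),(0,.165),(0,-.165),(0,.055),(0,.065),(0,-.065),(0,-.055)],np.r_[pl[:4],rl[:4]],np.pi/2)
print('lane',lane);print(res)
print(tolocal(lane,pl)*1e3);print(tolocal(lane,rl)*1e3)
st=unproj('top',crop([(42,195),(60,195),(75,390),(58,392)],o,3.2),.034);print('stop',tolocal(lane,st)*1e3)
bx=unproj('top',crop([(97,98),(600,115),(603,478),(90,462)],(305,150),8.5),.044)
# box frame centred mid; use axis a = own y(forward), b = left(=-own x)
box,res=fit([(.062,-.045),(-.062,-.045),(-.062,.045),(.062,.045)],bx,np.pi/2)
print('box',box,res);print('box in lane',tolocal(lane,box[:2])*1e3,box[2]-lane[2])
print(tolocal(lane,bx)*1e3)
j=unproj('top',crop([(308,70),(78,95),(295,435)],o,3.2),[.038,.047,.049]);print('jars',tolocal(lane,j)*1e3)
np.save('lane.npy',lane);np.save('box0.npy',box)
s=sense();print(s['tcp_pos'],s['tool_rot'])
E
```

```text
lane [ 0.5384 -0.063   1.6961]
[[-0.3383 -2.6337]
 [ 0.0794 -3.7412]
 [-2.4598 11.1686]
 [-1.4984 11.2599]
 [ 1.2605 -4.1948]
 [ 0.4045 -4.8435]
 [ 0.8107 -3.2016]
 [ 1.7413 -3.8139]]
[[-232.4293 -115.6647]
 [-231.2782  114.6113]
 [ -11.3885  163.9551]
 [ -11.3589 -165.0796]
 [ 248.7853  164.1063]
 [ 246.9155 -165.2356]]
[[  4.3194  55.7265]
 [  4.856   64.7961]
 [  3.2778 -64.5957]
 [  4.0016 -53.749 ]
 [218.9125  65.1336]
 [223.3798 -64.7171]]
stop [[227.8391 -63.4302]
 [216.0881 -61.9685]
 [217.532   65.6294]
 [228.4643  65.5676]]
box [ 0.5764 -0.1992  1.5373] [[ 0.0283  0.6881]
 [ 0.0506 -0.3832]
 [-0.3053 -0.5558]
 [ 0.2263  0.2509]]
box in lane [-139.8224  -20.7507] -0.15881380986739857
[[ -86.3983  -74.8755]
 [-207.7722  -55.377 ]
 [-193.4122   33.1157]
 [ -71.7067   14.1338]]
jars [[  44.6182 -124.6755]
 [ 195.9958 -124.0914]
 [  80.4748  110.9387]]
[ 0.2632 -0.5664  0.3031] [ 0.9765  0.2157 -0.     -0.0009]
```

```bash
cat >> h.py <<'E'
from scipy.spatial.transform import Rotation as Ro
def goto(x,y,z,phi_deg=0):
    """tool-frame deltas (cm,deg; before the turn) to lane (x,y) m, TCP z, tool-x heading relative to lane +x"""
    lane=np.load('lane.npy'); s=sense(); R=Ro.from_quat(s['tool_rot']).as_matrix()
    t=np.r_[toworld(lane,[x,y]),z]; d=R.T@(t-s['tcp_pos'])*100
    phi=lane[2]+np.radians(phi_deg); D=np.array([[np.cos(phi),np.sin(phi),0],[np.sin(phi),-np.cos(phi),0],[0,0,-1]])
    w=np.degrees(Ro.from_matrix(R.T@D).as_rotvec())
    D2=D.T@(t-s['tcp_pos'])*100
    print('before-turn axes',d.round(2),'after-turn axes',D2.round(2),'turn',w.round(1),'t',s['t'])
def where():
    lane=np.load('lane.npy'); s=sense(); R=Ro.from_quat(s['tool_rot']).as_matrix()
    print('lane xy mm',(tolocal(lane,s['tcp_pos'][:2])*1e3).round(1),'z',round(s['tcp_pos'][2]*1e3,1),'phi',round(np.degrees(np.arctan2(R[1,0],R[0,0])-lane[2]),2),'tilt',R[:,2].round(3),'F',np.round(s['force'],2),'t',s['t'],'gap',s['finger_gap'])
E
python3 - <<'E'
from h import *
np.set_printoptions(precision=4,suppress=True)
o=(155,125)
pl=unproj('top',crop([(713,45),(771,382)],o,3.2),.010)
rl=unproj('top',crop([(403,335),(404,349),(381,155),(382,171)],o,3.2),.024)
st=unproj('top',crop([(42,195),(60,195),(75,390),(58,392)],o,3.2),.034)
lane,res=fit([(-.235,-.115),(-.235,.115),(0,.055),(0,.065),(0,-.065),(0,-.055),(.227,-.065),(.215,-.065),(.215,.065),(.227,.065)],np.r_[pl,rl,st],np.pi/2)
print(lane,res); np.save('lane.npy',lane)
box=np.load('box0.npy');print('box in lane',tolocal(lane,box[:2])*1e3,box[2]-lane[2])
c=unproj('top',crop([(638,80),(680,120)],o,3.2),.012);print('coil',tolocal(lane,c)*1e3)
goto(-.135,-.105,.1006+.05,-90)
E
```

```text
[ 0.5374 -0.0603  1.6985] [[-0.7465  0.4898]
 [-0.2576 -1.1773]
 [ 0.3331 -1.5577]
 [-0.5197 -2.2307]
 [-0.1538 -0.2725]
 [ 0.7799 -0.9092]
 [ 0.1455  2.2225]
 [ 1.6561  2.1618]
 [-0.5066  0.1127]
 [-0.7305  1.1607]]
box in lane [-142.7415  -20.9914] -0.16126656611806722
coil [[-180.3276  -97.2995]
 [-203.8774  -66.165 ]]
before-turn axes [ 52.12 -18.28  15.3 ] after-turn axes [ 44.15 -33.21  15.25] turn [-0.1 -0.  17.6] t 0.15
```

```bash
python3 -m inch '[{"wz":8.8},{"wz":8.8},{"dx":4.4,"dy":-3.3,"dz":1},{"dx":4.4,"dy":-3.3,"dz":1},{"dx":4.4,"dy":-3.3,"dz":1},{"dx":4.4,"dy":-3.3,"dz":1},{"dx":4.4,"dy":-3.3,"dz":1},{"dx":4.4,"dy":-3.3,"dz":1},{"dx":4.4,"dy":-3.3,"dz":1},{"dx":4.4,"dy":-3.3,"dz":1}]' 0.6; python3 -c "
from h import *
where();goto(-.135,-.115,.1506,-90)"
```

```text
lane xy mm [-467.1  336.5] z 303.1 phi -72.41 tilt [-0.     0.002 -1.   ] F [ 0.01 -0.16  0.1 ] t 0.15 gap 1.0021756933248367
before-turn axes [ 53.07 -17.98  15.3 ] after-turn axes [ 45.15 -33.21  15.25] turn [-0.1 -0.  17.6] t 0.15invalid input at $[0]: expected keys dx, dy, dz, wx, wy, wz
```

```bash
python3 -m inch '[{"dx":0,"dy":0,"dz":0,"wx":0,"wy":0,"wz":8.8},{"dx":0,"dy":0,"dz":0,"wx":0,"wy":0,"wz":8.8},{"dx":4.4,"dy":-3.3,"dz":1,"wx":0,"wy":0,"wz":0},{"dx":4.4,"dy":-3.3,"dz":1,"wx":0,"wy":0,"wz":0},{"dx":4.4,"dy":-3.3,"dz":1,"wx":0,"wy":0,"wz":0},{"dx":4.4,"dy":-3.3,"dz":1,"wx":0,"wy":0,"wz":0},{"dx":4.4,"dy":-3.3,"dz":1,"wx":0,"wy":0,"wz":0},{"dx":4.4,"dy":-3.3,"dz":1,"wx":0,"wy":0,"wz":0},{"dx":4.4,"dy":-3.3,"dz":1,"wx":0,"wy":0,"wz":0},{"dx":4.4,"dy":-3.3,"dz":1,"wx":0,"wy":0,"wz":0}]' 0.6; python3 -c "
from h import *
where();goto(-.135,-.115,.1506,-90)"
```

```text
t: 1.4
tcp_pos: [0.5799, -0.2588, 0.2233]
tool_rot: [0.998, 0.064, -0.0, -0.0]
force: [-0.1, 0.1, 0.1]
finger_gap: 0.604
gripper_force: 0.0
lane xy mm [-202.3  -16.9] z 223.3 phi -90.01 tilt [-0.  0. -1.] F [-0.07  0.12  0.13] t 1.4 gap 0.6037207721878555
before-turn axes [ 9.81 -6.73  7.27] after-turn axes [ 9.81 -6.73  7.27] turn [-0.  0. -0.] t 1.4
```

```bash
python3 -m inch '[{"dx":4.9,"dy":-3.3,"dz":0,"wx":0,"wy":0,"wz":0},{"dx":4.9,"dy":-3.3,"dz":0,"wx":0,"wy":0,"wz":0},{"dx":0,"dy":0,"dz":4,"wx":0,"wy":0,"wz":0},{"dx":0,"dy":0,"dz":4,"wx":0,"wy":0,"wz":0},{"dx":0,"dy":0,"dz":4,"wx":0,"wy":0,"wz":0},{"dx":0,"dy":0,"dz":0,"wx":0,"wy":0,"wz":0}]'; python3 -c "
from h import *
where();goto(-.135,-.062,.1006,-90)
cv2.imwrite('pics/s1.png',cv2.resize(eyes.snapshot('scene')[130:230,220:370,::-1],(780,520),interpolation=2))"
```

```text
t: 2.15
tcp_pos: [0.665, -0.181, 0.0998]
tool_rot: [0.998, 0.064, -0.004, -0.002]
force: [0.8, -0.4, 0.1]
finger_gap: 0.601
gripper_force: 0.0
lane xy mm [-136.  -111.2] z 99.8 phi -90.0 tilt [-0.008  0.004 -1.   ] F [ 0.76 -0.38  0.06] t 2.15 gap 0.6006013260810719
before-turn axes [-4.92 -0.1  -0.04] after-turn axes [-4.92 -0.1  -0.08] turn [-0.3  0.5  0. ] t 2.15
```

View pics/s1.png

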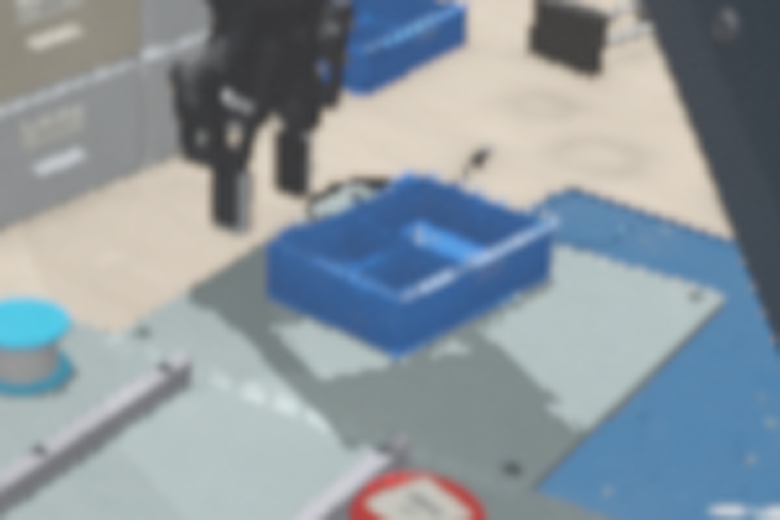

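The tips hang beyond the box on its −y side, with the nearer fingertip ending at about (230,225) in the crop. I'll work out the tip height from that pixel.

```bash
python3 -c "
from h import *
where()
lane=np.load('lane.npy')
P=eyes.camera_params('scene')
s=sense();l=tolocal(lane,s['tcp_pos'][:2])
for z in (.02,.028,.034,.04):
  w=np.r_[toworld(lane,l+[.034,.0]),z]
  p=cv2.projectPoints(w[None],P['rvec'],P['tvec'],np.array([[P['fx'],0,P['cx']],[0,P['fy'],P['cy']],[0,0,1]]),None)[0].ravel()
  print(z,((p-[220,130])*5.2).round())"
```

```text
lane xy mm [-137.  -112.7] z 102.4 phi -90.01 tilt [-0.004  0.002 -1.   ] F [ 0.83 -0.08 -0.23] t 2.2 gap 0.5984303302113361
0.02 [219. 252.]
0.028 [220. 238.]
0.034 [220. 228.]
0.04 [220. 218.]
```

```bash
python3 -m inch '[{"dx":0,"dy":0,"dz":0.8,"wx":0,"wy":0,"wz":0},{"dx":-1,"dy":0,"dz":0,"wx":0,"wy":0,"wz":0},{"dx":-0.6,"dy":0,"dz":0,"wx":0,"wy":0,"wz":0},{"dx":-0.6,"dy":0,"dz":0,"wx":0,"wy":0,"wz":0},{"dx":-0.5,"dy":0,"dz":0,"wx":0,"wy":0,"wz":0},{"dx":-0.5,"dy":0,"dz":0,"wx":0,"wy":0,"wz":0},{"dx":-0.5,"dy":0,"dz":0,"wx":0,"wy":0,"wz":0},{"dx":-0.5,"dy":0,"dz":0,"wx":0,"wy":0,"wz":0},{"dx":-0.5,"dy":0,"dz":0,"wx":0,"wy":0,"wz":0},{"dx":0,"dy":0,"dz":0,"wx":0,"wy":0,"wz":0}]'; python3 -c "
from h import *
where()
a=eyes.snapshot('top')[:,:,::-1]
cv2.imwrite('pics/t2.png',cv2.resize(a[150:220,290:380],(765,595),interpolation=2))"
```

```text
t: 3.45
tcp_pos: [0.6205, -0.1883, 0.0959]
tool_rot: [0.998, 0.064, -0.0, 0.0]
force: [1.3, -0.3, 0.3]
finger_gap: 0.603
gripper_force: 0.4
lane xy mm [-137.6  -66.1] z 95.9 phi -89.99 tilt [-0.001 -0.    -1.   ] F [ 1.3  -0.3   0.33] t 3.45 gap 0.6027214585223338
```

View pics/t2.png

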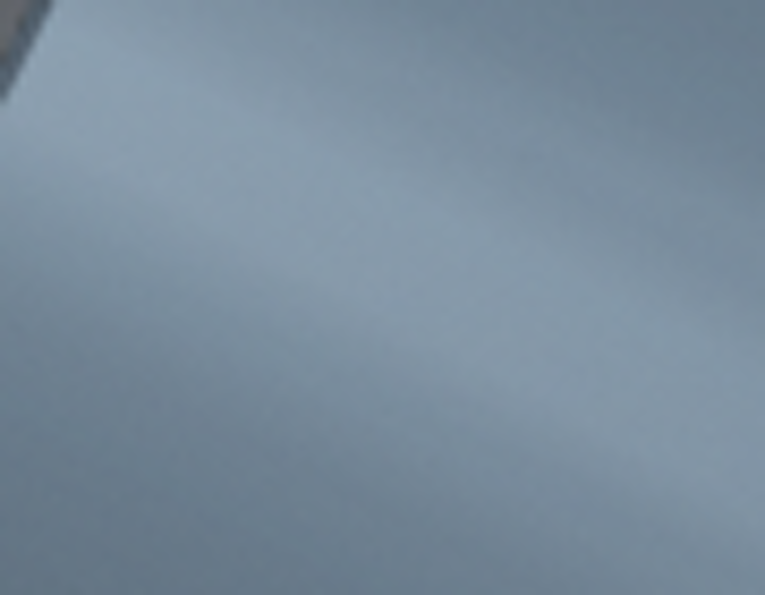

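The arm hides the box from the top camera, as expected. I'll push a little further, then retreat and measure.

```bash
python3 -m inch '[{"dx":-0.4,"dy":0,"dz":0,"wx":0,"wy":0,"wz":0},{"dx":-0.4,"dy":0,"dz":0,"wx":0,"wy":0,"wz":0},{"dx":0,"dy":0,"dz":0,"wx":0,"wy":0,"wz":0},{"dx":1,"dy":0,"dz":0,"wx":0,"wy":0,"wz":0},{"dx":2,"dy":0,"dz":0,"wx":0,"wy":0,"wz":0},{"dx":0,"dy":0,"dz":-5,"wx":0,"wy":0,"wz":0},{"dx":0,"dy":0,"dz":-5,"wx":0,"wy":0,"wz":0},{"dx":-2,"dy":5,"dz":0,"wx":0,"wy":0,"wz":0},{"dx":-2,"dy":5,"dz":0,"wx":0,"wy":0,"wz":0}]'; python3 -c "
from h import *
where()"
```

```text
t: 4.62
tcp_pos: [0.6166, -0.2902, 0.1971]
tool_rot: [0.998, 0.065, 0.001, 0.001]
force: [0.9, -0.2, -0.2]
finger_gap: 0.601
gripper_force: 0.0
lane xy mm [-238.1  -49.2] z 197.1 phi -89.85 tilt [ 0.001 -0.001 -1.   ] F [ 0.94 -0.24 -0.2 ] t 4.625 gap 0.601145189115546
```

```bash
python3 -m inch '[{"dx":-4,"dy":4,"dz":0,"wx":0,"wy":0,"wz":0},{"dx":-4,"dy":4,"dz":0,"wx":0,"wy":0,"wz":0},{"dx":-4,"dy":4,"dz":0,"wx":0,"wy":0,"wz":-10},{"dx":-4,"dy":4,"dz":0,"wx":0,"wy":0,"wz":-10},{"dx":0,"dy":0,"dz":0,"wx":0,"wy":0,"wz":0}]'; python3 -c "
from h import *
where()
a=eyes.snapshot('top')[:,:,::-1]; cv2.imwrite('pics/top_raw2.png',a)
cv2.imwrite('pics/t3.png',cv2.resize(a[145:225,290:390],(750,600),interpolation=2))"
```

```text
t: 5.25
tcp_pos: [0.4836, -0.4788, 0.1959]
tool_rot: [0.972, 0.234, -0.0, 0.001]
force: [0.1, 0.3, -0.2]
finger_gap: 0.601
gripper_force: 0.0
lane xy mm [-408.2  106.7] z 195.9 phi -70.31 tilt [ 0.    -0.002 -1.   ] F [ 0.1   0.28 -0.16] t 5.25 gap 0.6012077351017797
```

View pics/t3.png

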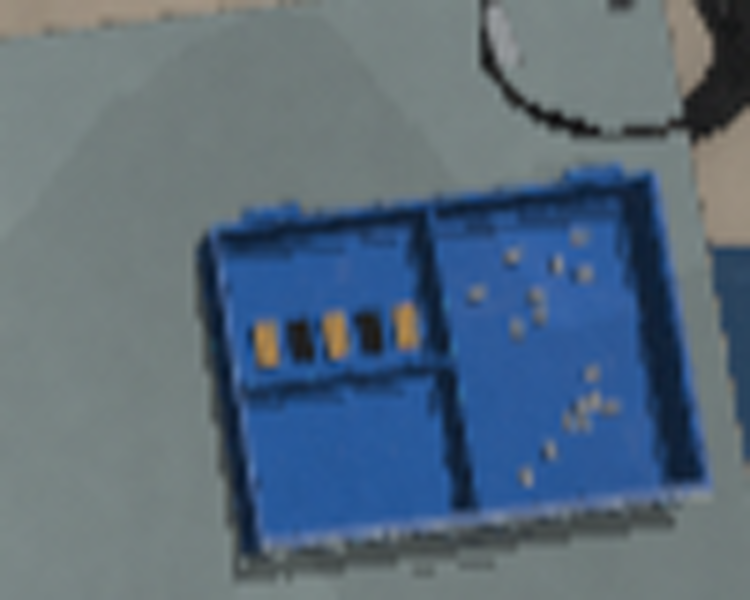

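The box now looks parallel to the lane, with its rim corners in t3 at (212,230), (655,175), (708,488) and (258,548).

```bash
python3 - <<'E'
from h import *
np.set_printoptions(precision=4,suppress=True)
lane=np.load('lane.npy')
bx=unproj('top',crop([(212,230),(655,175),(708,488),(258,548)],(290,145),7.5),.044)
box,res=fit([(.062,-.045),(-.062,-.045),(-.062,.045),(.062,.045)],bx,np.pi/2)
print(res,'box in lane',tolocal(lane,box[:2])*1e3,box[2]-lane[2]); np.save('box1.npy',box)
rear=tolocal(lane,box[:2])[0]-.062
goto(rear-.05,-.003,.196,0)
E
```

```text
[[ 0.7525  0.5341]
 [ 0.8176  0.3134]
 [-1.2472 -0.6217]
 [-0.323  -0.2258]] box in lane [-150.4053   -0.7474] -0.0002856447047161481
before-turn axes [15.04 -9.84 -0.04] after-turn axes [14.34 10.83 -0.03] turn [ -0.    0.  -70.3] t 5.3
```

```bash
python3 -m inch '[{"dx":0,"dy":0,"dz":0,"wx":0,"wy":0,"wz":-10},{"dx":0,"dy":0,"dz":0,"wx":0,"wy":0,"wz":-10},{"dx":0,"dy":0,"dz":0,"wx":0,"wy":0,"wz":-10},{"dx":0,"dy":0,"dz":0,"wx":0,"wy":0,"wz":-10},{"dx":0,"dy":0,"dz":0,"wx":0,"wy":0,"wz":-10},{"dx":0,"dy":0,"dz":0,"wx":0,"wy":0,"wz":-10},{"dx":0,"dy":0,"dz":0,"wx":0,"wy":0,"wz":-10.3},{"dx":4.8,"dy":3.6,"dz":0,"wx":0,"wy":0,"wz":0},{"dx":4.8,"dy":3.6,"dz":0,"wx":0,"wy":0,"wz":0},{"dx":4.7,"dy":3.4,"dz":0,"wx":0,"wy":0,"wz":0}]'; python3 -m inch '[{"dx":0,"dy":0,"dz":3,"wx":0,"wy":0,"wz":0},{"dx":0,"dy":0,"dz":3,"wx":0,"wy":0,"wz":0},{"dx":0,"dy":0,"dz":3,"wx":0,"wy":0,"wz":0},{"dx":0,"dy":0,"dz":0,"wx":0,"wy":0,"wz":0},{"dx":0,"dy":0,"dz":0,"wx":0,"wy":0,"wz":0}]'; python3 -c "
from h import *
where();goto(.08,-.001,.097,0)"
```

```text
t: 6.55
tcp_pos: [0.5733, -0.3148, 0.1957]
tool_rot: [0.658, 0.753, 0.0, -0.001]
force: [1.4, -0.6, -0.5]
finger_gap: 0.602
gripper_force: 0.0
t: 7.18
tcp_pos: [0.5728, -0.3177, 0.1067]
tool_rot: [0.658, 0.753, 0.0, 0.0]
force: [0.1, 0.1, 0.9]
finger_gap: 0.594
gripper_force: 0.0
lane xy mm [-259.9   -2.3] z 106.7 phi 0.34 tilt [ 0.001 -0.001 -1.   ] F [0.14 0.07 0.93] t 7.175 gap 0.5942257528225794
before-turn axes [33.99  0.08  0.95] after-turn axes [33.99 -0.13  0.97] turn [0.  0.  0.3] t 7.175
```

```bash
python3 -m inch '[{"dx":0,"dy":-0.1,"dz":0.95,"wx":0,"wy":0,"wz":0.3},{"dx":2,"dy":0,"dz":0,"wx":0,"wy":0,"wz":0},{"dx":1,"dy":0,"dz":0,"wx":0,"wy":0,"wz":0},{"dx":1,"dy":0,"dz":0,"wx":0,"wy":0,"wz":0},{"dx":1,"dy":0,"dz":0,"wx":0,"wy":0,"wz":0},{"dx":1,"dy":0,"dz":0,"wx":0,"wy":0,"wz":0},{"dx":1,"dy":0,"dz":0,"wx":0,"wy":0,"wz":0},{"dx":1,"dy":0,"dz":0,"wx":0,"wy":0,"wz":0},{"dx":1,"dy":0,"dz":0,"wx":0,"wy":0,"wz":0},{"dx":0,"dy":0,"dz":0,"wx":0,"wy":0,"wz":0}]'; python3 -c "
from h import *
where()
a=eyes.snapshot('top')[:,:,::-1]; b=eyes.snapshot('scene')[:,:,::-1]
t=cv2.resize(a[120:260,160:400],(800,467),interpolation=2)[:300]; s=cv2.resize(b[140:260,180:380],(500,300),interpolation=2)
im=np.zeros((600,800,3),np.uint8); im[:300]=t; im[300:,:500]=s; cv2.imwrite('pics/m4.png',im)"
```

```text
t: 8.43
tcp_pos: [0.559, -0.2277, 0.0963]
tool_rot: [0.66, 0.751, 0.0, -0.001]
force: [-0.1, 0.2, -0.2]
finger_gap: 0.604
gripper_force: 0.0
lane xy mm [-1.688e+02 -1.000e-01] z 96.3 phi 0.02 tilt [-0.001  0.002 -1.   ] F [-0.12  0.25 -0.18] t 8.425 gap 0.6044998520035605
```

View pics/m4.png

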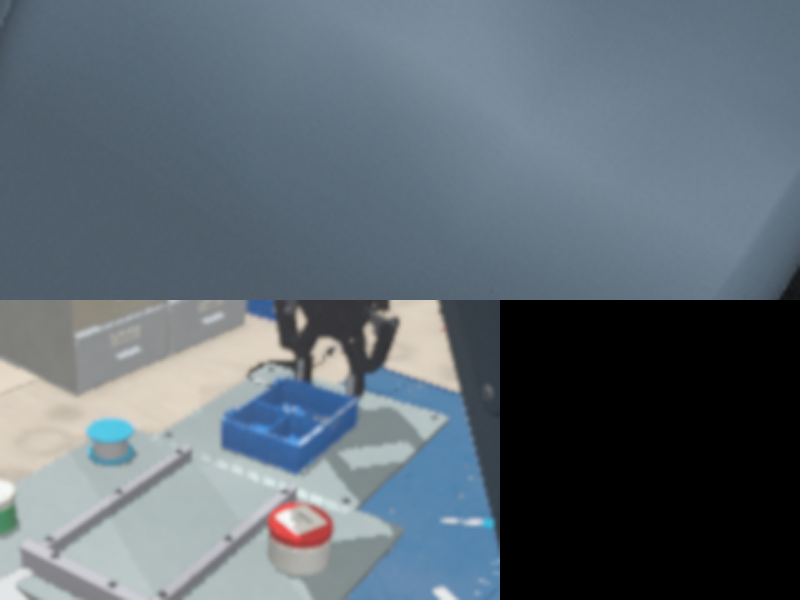

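The scene view shows the box straight in front of the fingers and lined up with the lane mouth. I'll fit its pose numerically in the scene image before it enters the lane.

```bash
cat >> h.py <<'E'
def boxfit(x0,yaw0=0,tag='x'):
    from scipy.optimize import minimize
    lane=np.load('lane.npy');P=eyes.camera_params('scene');a=eyes.snapshot('scene')
    hsv=cv2.cvtColor(a,cv2.COLOR_RGB2HSV); m=cv2.inRange(hsv,(100,165,40),(125,255,255))
    K=np.array([[P['fx'],0,P['cx']],[0,P['fy'],P['cy']],[0,0,1]])
    C=np.array([(i,j,k) for i in(-.062,.062) for j in(-.045,.045) for k in(.010,.044)])
    def hull(p):
        w=np.c_[toworld(lane,toworld(p,C[:,:2])),C[:,2]]
        return cv2.convexHull(cv2.projectPoints(w,P['rvec'],P['tvec'],K,None)[0].astype(np.float32))
    S=4
    def poly(p):
        o=np.zeros((384*S,512*S),np.uint8);cv2.fillConvexPoly(o,np.round((hull(p)+.5)*S*16).astype(np.int32),255,shift=4);return o
    big=cv2.resize(m,None,fx=S,fy=S,interpolation=cv2.INTER_LINEAR)>127
    roi=cv2.dilate(poly([x0,0,yaw0]),np.ones((61,61)))>0; big&=roi
    n,l,st,_=cv2.connectedComponentsWithStats(big.astype(np.uint8));big=l==1+st[1:,4].argmax()
    h=cv2.convexHull(np.argwhere(big)[:,::-1].astype(np.int32));M=np.zeros((384*S,512*S),np.uint8);cv2.fillConvexPoly(M,h,255);M=M>0
    f=lambda q:(lambda o:1-(o&M).sum()/(o|M).sum())(poly([x0+q[0]*.01,q[1]*.01,yaw0+q[2]*.1])>0)
    r=minimize(f,[0,0,0],method='Nelder-Mead',options=dict(initial_simplex=[[0,0,0],[1,0,0],[0,1,0],[0,0,1]]))
    print('box mm/rad',(x0+r.x[0]*.01)*1e3,r.x[1]*10,yaw0+r.x[2]*.1,'1-IoU',r.fun)
E
python3 -c "
from h import *
boxfit(-.096)"
```

```text
box mm/rad -218.96790330620118 -52.94105807254519 0.47215404738859645 1-IoU 0.9491224610530468
```

```bash
python3 -c "
from h import *
a=eyes.snapshot('scene');h=cv2.cvtColor(a,cv2.COLOR_RGB2HSV)
# box crop: m4 (500x300 = 200x120 from (180,140)); left wall (240,440-300)->(276,196); front wall (325,440-300)
for u,v in ((240,140),(325,140),(290,165),(330,100),(430,220),(420,210)): print(h[int(140+v/2.5),int(180+u/2.5)])"
```

```text
[108 150 148]
[107 158 136]
[107 157 149]
[107 166 149]
[104 125 172]
[104 122 173]
```

```bash
sed -i 's/(100,165,40)/(105,138,40)/' h.py; python3 -c "
from h import *
boxfit(-.096)"
```

```text
box mm/rad -100.5220637102665 -3.306670019439306 0.05927426333715692 1-IoU 0.09933050365378726
```

```bash
python3 -m inch '[{"dx":-2,"dy":0,"dz":0,"wx":0,"wy":0,"wz":0},{"dx":-4,"dy":0,"dz":0,"wx":0,"wy":0,"wz":0},{"dx":-3,"dy":0,"dz":-4,"wx":0,"wy":0,"wz":0},{"dx":-2,"dy":0,"dz":-5,"wx":0,"wy":0,"wz":0},{"dx":-4,"dy":-3,"dz":-1,"wx":0,"wy":0,"wz":0},{"dx":-4,"dy":-4,"dz":0,"wx":0,"wy":0,"wz":0},{"dx":-4,"dy":-4,"dz":0,"wx":0,"wy":0,"wz":0},{"dx":0,"dy":0,"dz":0,"wx":0,"wy":0,"wz":0}]'; python3 -c "
from h import *
where()
a=eyes.snapshot('top')[:,:,::-1]; cv2.imwrite('pics/top_raw3.png',a)
cv2.imwrite('pics/t5.png',cv2.resize(a[145:225,250:350],(750,600),interpolation=2))"
```

```text
t: 9.68
tcp_pos: [0.4764, -0.477, 0.1967]
tool_rot: [0.663, 0.748, -0.001, 0.001]
force: [0.5, 0.0, 0.4]
finger_gap: 0.6
gripper_force: 0.0
lane xy mm [-405.5  113.6] z 196.7 phi -0.41 tilt [ 0.    -0.003 -1.   ] F [0.5  0.01 0.38] t 9.675 gap 0.6000873655052343
```

View pics/t5.png

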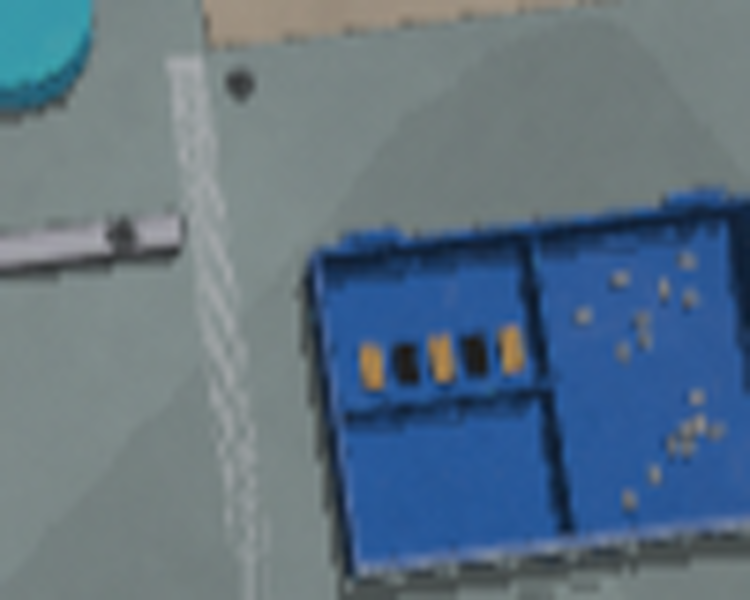

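The front rim corners are at (315,252) and (352,572). The side edges reach about (740,203) and (748,522) at the crop border.

```bash
python3 - <<'E'
from h import *
np.set_printoptions(precision=4,suppress=True)
lane=np.load('lane.npy')
W=unproj('top',crop([(315,252),(352,572),(740,203),(748,522)],(250,145),7.5),.044)
L=tolocal(lane,W)*1e3;print(L)
print('yaw',(L[0]-L[2])[1]/(L[0]-L[2])[0],(L[1]-L[3])[1]/(L[1]-L[3])[0],-(L[1]-L[0])[0]/(L[1]-L[0])[1],'front',L[:2,0].mean(),'y',L[:2,1].mean())
W=unproj('top',crop([(182,216),(182,252)],(250,145),7.5),.024);print('rail right end',tolocal(lane,W)*1e3)
goto(-.19,-.001,.0965,0)
E
```

```text
[[ -34.0058  -45.6689]
 [ -31.8244   43.3773]
 [-152.4564  -44.5485]
 [-140.4336   43.3128]]
yaw -0.009458871582551967 0.0005937446252826647 -0.024497605034023436 front -32.915101614718985 y -1.1457811773182733
rail right end [[  0.0859 -64.5679]
 [  1.4386 -54.2387]]
before-turn axes [21.4  11.19  9.98] after-turn axes [21.34 11.3  10.  ] turn [ 0.   0.  -0.3] t 9.725
```

```bash
python3 -m inch '[{"dx":4.5,"dy":3.7,"dz":0,"wx":0,"wy":0,"wz":-0.3},{"dx":4.5,"dy":3.7,"dz":0,"wx":0,"wy":0,"wz":0},{"dx":4.5,"dy":3.9,"dz":0,"wx":0,"wy":0,"wz":0},{"dx":3,"dy":0,"dz":2,"wx":0,"wy":0,"wz":0},{"dx":2,"dy":0,"dz":4,"wx":0,"wy":0,"wz":0},{"dx":0,"dy":0,"dz":4,"wx":0,"wy":0,"wz":0},{"dx":0,"dy":0,"dz":0,"wx":0,"wy":0,"wz":0},{"dx":0,"dy":0,"dz":0,"wx":0,"wy":0,"wz":0}]'; python3 -c "
from h import *
where();goto(-.17,-.001,.0965,0)"
```

```text
t: 10.72
tcp_pos: [0.5685, -0.2735, 0.0974]
tool_rot: [0.658, 0.753, 0.0, 0.001]
force: [1.1, 0.1, -0.0]
finger_gap: 0.601
gripper_force: 0.0
lane xy mm [-215.4   -3.6] z 97.4 phi 0.32 tilt [ 0.002 -0.001 -1.   ] F [ 1.14  0.08 -0.02] t 10.725 gap 0.6008627692947398
before-turn axes [ 4.54 -0.24  0.09] after-turn axes [ 4.54 -0.26  0.09] turn [0.1 0.1 0.3] t 10.725
```

```bash
python3 -m inch '[{"dx":1.5,"dy":-0.25,"dz":0,"wx":0,"wy":0,"wz":0.3},{"dx":1.5,"dy":0,"dz":0,"wx":0,"wy":0,"wz":0},{"dx":1,"dy":0,"dz":0,"wx":0,"wy":0,"wz":0},{"dx":0.8,"dy":0,"dz":0,"wx":0,"wy":0,"wz":0},{"dx":0.8,"dy":0,"dz":0,"wx":0,"wy":0,"wz":0},{"dx":0.8,"dy":0,"dz":0,"wx":0,"wy":0,"wz":0},{"dx":0.8,"dy":0,"dz":0,"wx":0,"wy":0,"wz":0},{"dx":0.8,"dy":0,"dz":0,"wx":0,"wy":0,"wz":0},{"dx":0.8,"dy":0,"dz":0,"wx":0,"wy":0,"wz":0},{"dx":0.8,"dy":0,"dz":0,"wx":0,"wy":0,"wz":0}]'; python3 -c "
from h import *
where();goto(.08,-.001,.0965,0)"
```

```text
t: 11.98
tcp_pos: [0.5528, -0.1779, 0.0966]
tool_rot: [0.661, 0.751, 0.0, 0.0]
force: [0.9, -4.5, 4.3]
finger_gap: 0.598
gripper_force: 2.0
lane xy mm [-118.6   -0.3] z 96.6 phi -0.01 tilt [ 0.001 -0.    -1.   ] F [ 0.92 -4.52  4.35] t 11.975 gap 0.5983873990817136
before-turn axes [19.86  0.07 -0.  ] after-turn axes [1.986e+01 7.000e-02 1.000e-02] turn [ 0.  0. -0.] t 11.975
```

```bash
python3 -m inch '[{"dx":0,"dy":0,"dz":0,"wx":0,"wy":0,"wz":0}]'; python3 -m inch '[{"dx":0.8,"dy":0,"dz":0,"wx":0,"wy":0,"wz":0},{"dx":0.8,"dy":0,"dz":0,"wx":0,"wy":0,"wz":0},{"dx":0.8,"dy":0,"dz":0,"wx":0,"wy":0,"wz":0},{"dx":0.8,"dy":0,"dz":0,"wx":0,"wy":0,"wz":0},{"dx":0,"dy":0,"dz":0,"wx":0,"wy":0,"wz":0}]'; python3 -c "
from h import *
where();goto(.08,-.001,.0965,0);boxfit(-.01)"
```

```text
t: 12.1
tcp_pos: [0.5519, -0.1767, 0.096]
tool_rot: [0.66, 0.751, 0.0, -0.001]
force: [0.4, -0.4, 0.2]
finger_gap: 0.599
gripper_force: 0.2
t: 12.72
tcp_pos: [0.548, -0.1452, 0.0962]
tool_rot: [0.66, 0.751, -0.0, -0.001]
force: [0.8, 1.1, 1.1]
finger_gap: 0.602
gripper_force: 0.0
lane xy mm [-85.6   0.3] z 96.2 phi 0.04 tilt [-0.002  0.001 -1.   ] F [0.79 1.14 1.08] t 12.725 gap 0.6016848613164448
before-turn axes [16.56  0.14 -0.  ] after-turn axes [16.56  0.13 -0.03] turn [-0.1 -0.1  0. ] t 12.725
box mm/rad -15.67748897067392 -4.589181018410924 0.07303545311575269 1-IoU 0.08532662945025693
```

```bash
python3 -m inch '[{"dx":0.8,"dy":0,"dz":0,"wx":0,"wy":0,"wz":0},{"dx":0.8,"dy":0,"dz":0,"wx":0,"wy":0,"wz":0},{"dx":0.8,"dy":0,"dz":0,"wx":0,"wy":0,"wz":0},{"dx":0.8,"dy":0,"dz":0,"wx":0,"wy":0,"wz":0},{"dx":0.8,"dy":0,"dz":0,"wx":0,"wy":0,"wz":0},{"dx":0.8,"dy":0,"dz":0,"wx":0,"wy":0,"wz":0},{"dx":0.8,"dy":0,"dz":0,"wx":0,"wy":0,"wz":0},{"dx":0.8,"dy":0,"dz":0,"wx":0,"wy":0,"wz":0},{"dx":0.6,"dy":0,"dz":0,"wx":0,"wy":0,"wz":0},{"dx":0,"dy":0,"dz":0,"wx":0,"wy":0,"wz":0}]'; python3 -c "
from h import *
where();goto(.08,-.001,.0965,0);boxfit(.055)"
```

```text
t: 14.02
tcp_pos: [0.5393, -0.0762, 0.0964]
tool_rot: [0.66, 0.751, -0.0, -0.001]
force: [-0.8, 0.1, 0.2]
finger_gap: 0.602
gripper_force: 0.0
lane xy mm [-16.1   0.2] z 96.4 phi 0.02 tilt [-0.001  0.001 -1.   ] F [-0.85  0.14  0.22] t 14.025 gap 0.6017871564069813
before-turn axes [ 9.61  0.12 -0.01] after-turn axes [ 9.61  0.12 -0.01] turn [-0.1 -0.   0. ] t 14.025
box mm/rad 53.00694460929079 -3.53696585905901 -0.004051248514320748 1-IoU 0.06782234594457803
```

```bash
python3 -m inch '[{"dx":0.8,"dy":0,"dz":0,"wx":0,"wy":0,"wz":0},{"dx":0.8,"dy":0,"dz":0,"wx":0,"wy":0,"wz":0},{"dx":0.8,"dy":0,"dz":0,"wx":0,"wy":0,"wz":0},{"dx":0.8,"dy":0,"dz":0,"wx":0,"wy":0,"wz":0},{"dx":0.8,"dy":0,"dz":0,"wx":0,"wy":0,"wz":0},{"dx":0.8,"dy":0,"dz":0,"wx":0,"wy":0,"wz":0},{"dx":0.8,"dy":0,"dz":0,"wx":0,"wy":0,"wz":0},{"dx":0.8,"dy":0,"dz":0,"wx":0,"wy":0,"wz":0},{"dx":0.8,"dy":0,"dz":0,"wx":0,"wy":0,"wz":0},{"dx":0.4,"dy":0,"dz":0,"wx":0,"wy":0,"wz":0}]'; python3 -m inch '[{"dx":0.4,"dy":0,"dz":0,"wx":0,"wy":0,"wz":0},{"dx":0.3,"dy":0,"dz":0,"wx":0,"wy":0,"wz":0},{"dx":0.3,"dy":0,"dz":0,"wx":0,"wy":0,"wz":0},{"dx":0,"dy":0,"dz":0,"wx":0,"wy":0,"wz":0}]'; python3 -c "
from h import *
where();boxfit(.145)"
```

```text
t: 15.32
tcp_pos: [0.5299, -0.0011, 0.0964]
tool_rot: [0.66, 0.751, -0.0, -0.0]
force: [-0.6, -2.3, -0.3]
finger_gap: 0.605
gripper_force: 0.6
t: 15.82
tcp_pos: [0.5286, 0.0085, 0.0964]
tool_rot: [0.661, 0.751, 0.0, -0.0]
force: [-0.3, -0.2, -0.4]
finger_gap: 0.601
gripper_force: 0.0
lane xy mm [69.4 -0. ] z 96.4 phi -0.01 tilt [-0.  0. -1.] F [-0.33 -0.23 -0.37] t 15.825 gap 0.6011291103326756
box mm/rad 130.5552139068577 -5.056809649085463 0.010968594056691566 1-IoU 0.11019715021094811
```

Expected home is a TCP x of about 80 mm. I'll creep forward and watch the force.

```bash
python3 -m inch '[{"dx":0.3,"dy":0,"dz":0,"wx":0,"wy":0,"wz":0},{"dx":0.2,"dy":0,"dz":0,"wx":0,"wy":0,"wz":0},{"dx":0.2,"dy":0,"dz":0,"wx":0,"wy":0,"wz":0},{"dx":0.2,"dy":0,"dz":0,"wx":0,"wy":0,"wz":0}]'; python3 -m inch '[{"dx":0.15,"dy":0,"dz":0,"wx":0,"wy":0,"wz":0},{"dx":0,"dy":0,"dz":0,"wx":0,"wy":0,"wz":0}]'; python3 -c "
from h import *
where()"
```

```text
t: 16.38
tcp_pos: [0.5277, 0.0172, 0.0965]
tool_rot: [0.661, 0.751, 0.0, 0.0]
force: [0.5, -2.1, 0.4]
finger_gap: 0.6
gripper_force: 0.9
t: 16.62
tcp_pos: [0.5274, 0.0189, 0.0964]
tool_rot: [0.661, 0.751, 0.0, -0.0]
force: [0.4, 0.2, -0.4]
finger_gap: 0.602
gripper_force: 0.3
lane xy mm [79.8 -0.2] z 96.4 phi -0.01 tilt [ 0.  0. -1.] F [ 0.41  0.24 -0.44] t 16.625 gap 0.6020492349207214
```

```bash
python3 -m inch '[{"dx":0.15,"dy":0,"dz":0,"wx":0,"wy":0,"wz":0},{"dx":0,"dy":0,"dz":0,"wx":0,"wy":0,"wz":0}]'|grep -E "tcp|^force"; python3 -m inch '[{"dx":0.15,"dy":0,"dz":0,"wx":0,"wy":0,"wz":0},{"dx":0,"dy":0,"dz":0,"wx":0,"wy":0,"wz":0}]'|grep -E "tcp|^force"; python3 -m inch '[{"dx":0.1,"dy":0,"dz":0,"wx":0,"wy":0,"wz":0},{"dx":0,"dy":0,"dz":0,"wx":0,"wy":0,"wz":0}]' | grep -E "tcp|^force"; python3 -c "
from h import *
where()"
```

```text
tcp_pos: [0.5274, 0.0192, 0.0965]
force: [-0.8, -5.4, 0.3]
tcp_pos: [0.5274, 0.0195, 0.0966]
force: [-1.1, -12.2, -0.4]
tcp_pos: [0.5275, 0.0197, 0.0966]
force: [-0.6, -15.7, 1.5]
lane xy mm [80.6 -0.3] z 96.6 phi 0.11 tilt [ 0.001 -0.004 -1.   ] F [ -0.59 -15.68   1.48] t 17.375 gap 0.5997378291136768
```

The force has risen to 16 N with almost no travel, so the box is home against the stop. I'll back straight off, lift clear and look.

```bash
python3 -m inch '[{"dx":-0.5,"dy":0,"dz":0,"wx":0,"wy":0,"wz":0},{"dx":-1.5,"dy":0,"dz":0,"wx":0,"wy":0,"wz":0},{"dx":-2,"dy":0,"dz":0,"wx":0,"wy":0,"wz":0},{"dx":0,"dy":0,"dz":-5,"wx":0,"wy":0,"wz":0},{"dx":0,"dy":0,"dz":-5,"wx":0,"wy":0,"wz":0},{"dx":-5,"dy":0,"dz":0,"wx":0,"wy":0,"wz":0},{"dx":-5,"dy":0,"dz":0,"wx":0,"wy":0,"wz":0},{"dx":-5,"dy":0,"dz":0,"wx":0,"wy":0,"wz":0},{"dx":-5,"dy":0,"dz":0,"wx":0,"wy":0,"wz":0},{"dx":-5,"dy":0,"dz":0,"wx":0,"wy":0,"wz":0}]' >/dev/null;  python3 -m inch '[{"dx":-5,"dy":-1,"dz":0,"wx":0,"wy":0,"wz":0},{"dx":-5,"dy":-2,"dz":0,"wx":0,"wy":0,"wz":0},{"dx":-5,"dy":-3,"dz":0,"wx":0,"wy":0,"wz":0},{"dx":-4,"dy":-3,"dz":0,"wx":0,"wy":0,"wz":0},{"dx":0,"dy":0,"dz":0,"wx":0,"wy":0,"wz":0},{"dx":0,"dy":0,"dz":0,"wx":0,"wy":0,"wz":0}]'; python3 -c "
from h import *
where()
a=eyes.snapshot('top')[:,:,::-1]; cv2.imwrite('pics/top_raw6.png',a)
cv2.imwrite('pics/t6.png',cv2.resize(a[135:263,160:330],(797,600),interpolation=2))"
```

```text
t: 19.38
tcp_pos: [0.498, -0.4651, 0.196]
tool_rot: [0.661, 0.75, 0.0, -0.001]
force: [0.0, -0.1, -0.9]
finger_gap: 0.601
gripper_force: 0.0
lane xy mm [-396.5   90.7] z 196.0 phi -0.09 tilt [-0.     0.001 -1.   ] F [ 0.01 -0.11 -0.94] t 19.375 gap 0.6010008145448889
```

View pics/t6.png

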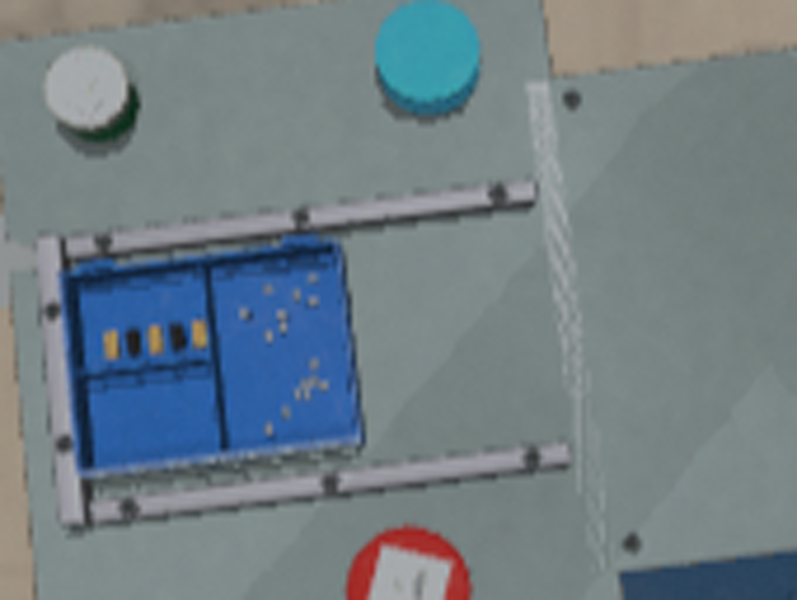

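The box sits square between the rails against the stop, with rim corners at (62,275), (343,245), (362,443) and (80,472). The jars and reel are undisturbed.

```bash
python3 - <<'E'
from h import *
np.set_printoptions(precision=4,suppress=True)
lane=np.load('lane.npy')
bx=unproj('top',crop([(62,275),(343,245),(362,443),(80,472)],(160,135),4.6875),.044)
box,res=fit([(.062,-.045),(-.062,-.045),(-.062,.045),(.062,.045)],bx,np.pi/2)
print(res,'box in lane',tolocal(lane,box[:2])*1e3,box[2]-lane[2])
E
```

```text
[[ 1.2212 -0.4931]
 [ 1.3394  0.1395]
 [-0.8518 -0.3501]
 [-1.7088  0.7036]] box in lane [151.7906  -0.1753] -0.016563557578098242
```

```bash
python3 -c "
from station import workorder
print(workorder.sign_off())"
```

```text
the job is handed in; nothing more can be done
None
```

The box is home against the stop: last measured at lane x ≈ 151.8 mm (home 153), y ≈ −0.2 mm and yaw ≈ −0.017 rad, with jars and reel undisturbed in the image; I handed the job in at about 19.5 s, and no verdict came back.

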